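Fetch the telescopic brush handle out to full length

TASK

In the train pantry, pull down the drop front of the wooden brush locker until it lies open, then take the brush's telescoping handle by its grey grip with the yellow side button squeezed in, and pull it straight out past the first stop to the second stop, its full length. A spring draws the handle back in, so finish while still gripping it and holding it fully out; leave the front open and do not disturb the crockery, tin, bottle and jar.

Things in the scene. Friction and masses are not known exactly. Their poses are not given: they have to be found in the camera images.
- locker: Fixed open-topped wooden box, 300 (x) by 230 (y) by 100 mm high, walls 12, floor 10 mm, dark red inside. Origin: centre of its underside, on the counter; its -x side (at x = -150 mm) is the drop front; z up. The brush lies in it along x, at y = 0, 70 mm above the counter: blue outer tube (32 mm thick, x -30 to 100 mm) clipped down firmly, brush head behind it, grey grip in front.
- front (a joint): Drop front, hinged at its lower edge (x = -150, z = 8 mm in locker's frame). 0 = upright (closed), 1.55 rad = lying open on the counter, 20 mm high. Panel 204 wide, 12 mm thick. No latch or handle: hook it from inside over its top, to one side of the grip (space there is empty), and pull. Stiff damped hinge: stays put near upright; past about 0.6 rad it sinks open by itself in about 3 s.
- front_lip (a point): Middle of the 18 mm thick brass lip along the top of the drop front, 92 mm from the hinge line (lip's top 100 mm above the counter when closed); moves with the front.
- grip_center (a point): Centre of the grey grip of the telescoping handle: a bar 70 mm long (along the locker's x) by 26 by 26 mm, at x = -70, y = 0, z = 70 mm in the locker's frame when the handle is in. Moves with the handle; axes as the locker's. The grip cannot move sideways or turn.
- grip: The grey grip itself, with the yellow button it carries; origin and axes as grip_center.
- handle (a joint): How far the telescoping handle is pulled out along the locker's -x: 0 = in, 0.050 m = first stop, 0.110 m = second stop (hard end). A return spring pulls it in with 5 to 6 N, plus 1 N friction and air damping (4 N at 50 mm/s). With the button out a pin locks it at 0 and at the first stop (3 mm play); with the button held in it slides freely. It does not lock at the second stop.
- button (a joint): Yellow button on the +y side (locker's axes) of the grip, how far it is pushed in: 0 = out, 0.007 m = fully in; the handle is free from about 0.004 m. It springs back out; 2 N starts it and 5 N holds it fully in. Gripping the grip across its width, at its middle, squeezes it in with one finger.
- button_face (a point): Middle of the button's outer face (30 mm along x by 16 mm high), 21 mm from the grip's axis when out, 14 mm when in. Grip plus button measure 34 mm across with the button out.
- tin: Green tin standing in the locker behind and beside the grip, 44 mm across, 56 mm high; origin: centre of its underside.
- mug_a: White mug, 76 mm across, 85 mm high, beside the locker; origin: centre of its underside.
- mug_b: Another such white mug on the other side of the locker.
- water: Clear water bottle with blue cap and label, 64 mm across, 190 mm high; origin: centre of its underside.
- cups: Stack of black paper cups, 80 mm across, 114 mm high; origin: centre of its underside.
- saucers: Stack of white saucers, 148 mm across, 58 mm high; origin: centre of its underside.
- jar: Amber glass jar with brass cap, 70 mm across, 100 mm high; origin: centre of its underside.

How it is judged (in metres and radians):
On the way, in this order (a step that is already met when the one before it is completed fails the run):
1. the drop front lies open (value of joint front above 1.4 rad), for 0.2 s.
2. the button is squeezed in by the fingers, the handle still in (value of joint button above 0.004 m and contact force between the fingers and grip above 1 N and value of joint handle below 0.02 m), for 0.05 s.
3. the handle is pulled out to the second stop (value of joint handle above 0.104 m), for 0.2 s.
At the end, for the whole second after the job is handed in: The handle is still and out to within 8 mm of the second stop (over 0.102 m), the fingers grip it with more than 2 N, and the drop front lies open (over 1.4 rad) (value of joint handle above 0.102 m and velocity of joint handle between -0.02 and 0.02 m/s and contact force between the fingers and grip above 2 N and value of joint front above 1.4 rad); the arm keeps its last pose, push and grip.
It fails at once if a bystander (tin, mug, bottle, cups, saucers, jar) is moved by more than 30 mm or tipped by more than 0.5 rad (distance of any of tin, mug_a, mug_b, water, cups, saucers, jar from where it was at the start of the episode above 0.03 m or angle between any of tin, mug_a, mug_b, water, cups, saucers, jar's own z axis and vertical above 0.5 rad).
It also fails if it takes over 48 s, if anything falls off the work surface, if the arm or the gripper's body presses on something with over 40 N, if the wrist force passes 120 N, or if a joint passes its speed limit or range.

ROBOT

A 6-joint arm with a two-finger parallel gripper is mounted at the origin on the work surface. World frame = base frame: x ahead of the robot, y to its left, z up, the work surface at z = 0. Lengths are in mm, angles in rad, forces in N, time in s.
With the tool pointing down it reaches from about 275 to 725 mm from the base axis. Payload 15.9 kg.
Tool frame: the origin (TCP) lies at the very end of the fingers, on their centre line; the grasp point (between the pads) lies 19 mm behind it; z points along the fingers, y is the line along which they close (so a half turn about z gives the same grasp; the last joint's range is limited). The gripper opens to 85 mm and grips with 20 to 120 N. Pads are 22 mm wide; open, the fingers measure 114 mm over their backs; the gripper's body (76 mm by 85 mm) begins 54 mm behind the grasp point. The pads swing forward as they close: fully open they stand 13 mm farther back than shut.
Start: joints at [1.142, 0.213, -0.034, 1.323, 0, 1.571], TCP at [207.882, 454.72, 231.306] pointing down, gripper open.
Joint ranges: [-2.98, 2.98], [-0.74, 1.72], [-1.14, 1.35], [-2.1, 2.04], [-1.57, 1.44], [-3.14, 3.14]. Speed limits (rad/s): [1.89, 1.89, 2.39, 2.57, 3.14, 3.14].

INTERFACE

Orientations are given as a rotation vector (axis times angle).
In Python, from bench import telemetry, camera, r gives the robot as it stands. The module is installed in compiled form; this text tells all that it offers.
- The arm moves only by the tool servo_tool, never from a script. Its argument "rows" is a list of rows, each an object with "fingers": the finger opening in m, from 0 to 0.0854; "offset": the shift along the world's x, y, z in m, a list of three; "spin": the turn about the world's z in degrees. A call has 1 to 12 rows; each row shifts and turns the commanded pose from where the row before left it; what a row does not reach is not made up. A row lasts 1/12 s, in which the tool goes at most 41.7 mm and 7.16 degrees, less where a joint would pass 70% of its speed; a pose out of reach is approached as far as the arm can. A call with a gripper value outside its range is refused whole. The fingers move at their own pace and stop on an object; "newtons" is the grip in N (left out, the last holds). Time passes only in rows, so rows that do not move let the fingers close. It gives the time, the measured TCP pose, the force, the opening and the grip force at its end, in the units of the state.
- telemetry.get_obs(): the state, without advancing time (a new reading comes with each control period).
- camera(name): name is "scene" or "top"; returns a dict with "pixels" (384x512x3 uint8, blue, green, red), "vertical_fov" (degrees; the focal length in pixels is half the picture's height over the tangent of half this angle, whatever the lens; pixels are square), "cx", "cy" (the principal point, pixels), "dist_coeffs" ([k1, k2, p1, p2, k3] as OpenCV has them; the pictures are not rectified), "xyz" and "attitude" of the camera in the world. Camera axes: x right, y up, looking along -z (the intrinsics and any distortion apply to the point x, -y, -z); pixel columns grow to the right and rows downward; lengths in mm; the calibration is good to about 2 mm. A picture is of the moment at which its call begins. There is no depth.
- r.finish_job(): hands the job in; it is judged then, once.
The state is a dict: "time_s": time; "joint_pos": joint angles; "qd": joint speeds; "joint_torque": joint torques, N m; "tcp_pos": TCP position; "tool_rot": TCP orientation; "force": force on the tool from outside, world axes, zero at the start; "torque": the same for the moment, N m; "grip_width": finger opening in mm; "finger_force": force on a finger pad.
Only numpy, scipy, OpenCV 4.12 (cv2) and the standard library are available. Lean on these libraries where they do the work, as an engineer would, in place of code of your own. Each camera call takes 0.05 s, during which the arm holds its last target. There are 200 camera calls.

## Working session

There is one attempt and no reset: what is moved stays moved. The work goes in short steps, Python scripts to look and compute and a tool call to move; the robot and the scene stay as the last step left them, time stands still between calls to the robot, and variables do not carry over. Pictures are saved under pics/ and viewed, at most 10 in all, crops included, and the job is handed in when it is done.

Besides the shell and the picture viewer there is one more tool, called after "Emit:" by a JSON object that holds its "op" and its "data", one argument or row to a line. servo_tool: Moves the arm, as the interface text tells. Its arguments: {"type":"object","properties":{"rows":{"type":"array","items":{"type":"object","properties":{"fingers":{"type":"number"},"offset":{"type":"array","items":{"type":"number"}},"spin":{"type":"number"}}}},"newtons":{"type":"number"}},"required":["rows"]}

```bash
mkdir -p pics
cat > h.py <<'E'
import numpy as np, cv2
from scipy.spatial.transform import Rotation as R
from bench import telemetry, camera, r
def cam(n,save=None):
    c=camera(n); 
    if save: cv2.imwrite(f'pics/{save}.png',c['pixels'])
    return c
def K(c):
    f=192/np.tan(np.radians(c['vertical_fov'])/2)
    return np.array([[f,0,c['cx']],[0,f,c['cy']],[0,0,1.]])
def rays(c,px):
    u=cv2.undistortPoints(np.array(px,float).reshape(-1,1,2),K(c),np.array(c['dist_coeffs'],float)).reshape(-1,2)
    d=np.c_[u[:,0],-u[:,1],-np.ones(len(u))]
    return np.array(c['xyz'],float),R.from_rotvec(c['attitude']).apply(d)
def onz(c,px,z):
    o,d=rays(c,px); return o+d*((z-o[2])/d[:,2])[:,None]
def proj(c,P):
    p=R.from_rotvec(c['attitude']).inv().apply(np.array(P,float)-c['xyz'])*[1,-1,-1]
    return cv2.projectPoints(p.reshape(-1,1,3),np.zeros(3),np.zeros(3),K(c),np.array(c['dist_coeffs'],float))[0].reshape(-1,2)
E
python3 - <<'E'
from h import *
for n in ('top','scene'):
    c=cam(n,n+'0'); print(n,{k:v for k,v in c.items() if k!='pixels'})
print(telemetry.get_obs())
E
```

```text
top {'vertical_fov': 55.774357133591245, 'cx': 248.60073937594012, 'cy': 187.10263513969548, 'dist_coeffs': array([-0.10508998,  0.        ,  0.        ,  0.        ,  0.        ]), 'xyz': array([ 425.48621131,   17.65300395, 1235.56455355]), 'attitude': array([ 0.10053798, -0.1128794 , -1.57162136])}
scene {'vertical_fov': 57.8163903378052, 'cx': 255.48654904854405, 'cy': 193.63229500495015, 'dist_coeffs': array([-0.01580786,  0.        ,  0.        ,  0.        ,  0.        ]), 'xyz': array([1299.40035066,   46.41454765,  957.09480273]), 'attitude': array([0.52201066, 0.56586854, 1.52173311])}
{'time_s': 0.1, 'joint_pos': array([ 1.14199176e+00,  2.13325590e-01, -3.49823313e-02,  1.32348852e+00,
       -1.29092686e-05,  1.57082418e+00]), 'qd': array([-0.0013117 , -0.00147852,  0.00128693, -0.00110241,  0.00054733,
        0.00037554]), 'joint_torque': array([ 1.24952283e-03, -6.87244248e+01,  4.87806273e+01,  1.22000958e-02,
       -5.39293964e-06, -1.13959317e-05]), 'tcp_pos': array([207.77155244, 454.45857228, 230.86189063]), 'tool_rot': array([-6.68416114e-01, -3.06945668e+00,  1.53921993e-03]), 'force': array([-0.25604422, -0.57978195, -0.6361275 ]), 'torque': array([ 0.0396953 , -0.00540805,  0.01103167]), 'finger_force': 0.0, 'grip_width': 85.40056572528944}
```

View pics/top0.png

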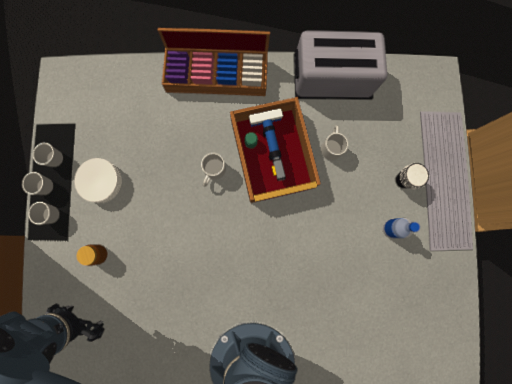

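View pics/scene0.png

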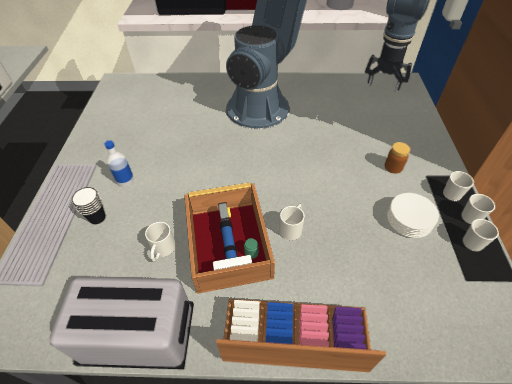

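The top view shows the locker at about (232–317, 100–200) with the brass lip along (252–316, 200–182), the grip near (279,170) with the yellow button on its left (+y), and the tin at (251,140). The scene view confirms this: locker around (228,235), both mugs beside it.

```bash
cat > m.py <<'E'
from h import *
c=cam('top'); im=c['pixels']; hsv=cv2.cvtColor(im,cv2.COLOR_BGR2HSV)
roi=np.zeros(im.shape[:2],np.uint8); roi[90:210,222:325]=255
def show(n,m,k=1):
    m=cv2.bitwise_and(m,roi); nn,l,s,ce=cv2.connectedComponentsWithStats(m)
    for i in sorted(range(1,nn),key=lambda i:-s[i,4])[:k]: print(n,s[i],ce[i])
    return m
lip=show('yel',cv2.inRange(hsv,(15,120,110),(35,255,255)),3)
blue=show('blue',cv2.inRange(hsv,(100,120,40),(125,255,255)),2)
wood=show('box',cv2.inRange(hsv,(0,90,30),(35,255,255)),2)
show('green',cv2.inRange(hsv,(50,80,20),(90,255,255)))
w=cv2.morphologyEx(wood,cv2.MORPH_CLOSE,np.ones((9,9)))
w=cv2.morphologyEx(w,cv2.MORPH_OPEN,np.ones((7,7)))
cn=max(cv2.findContours(w,0,2)[0],key=cv2.contourArea)
q=onz(c,cn.reshape(-1,2),100)[:,:2].astype(np.float32)
print('box rect z100',cv2.minAreaRect(q))
ys,xs=np.where(lip>0); k=ys>178
P=onz(c,np.c_[xs,ys][k],100)[:,:2].astype(np.float32); print('lip',cv2.minAreaRect(P),P.mean(0))
k=~k; P=onz(c,np.c_[xs,ys][k],70)[:,:2]; print('button',P.mean(0),len(P))
n,l,s,ce=cv2.connectedComponentsWithStats(blue); i=1+s[1:,4].argmax(); ys,xs=np.where(l==i)
P=onz(c,np.c_[xs,ys],80)[:,:2].astype(np.float32); print('tube',cv2.minAreaRect(P))
crop=cv2.resize(im[90:210,222:325],None,fx=5,fy=5,interpolation=cv2.INTER_CUBIC); cv2.imwrite('pics/crop.png',crop)
E
python3 m.py
```

```text
yel [253 181  64  21 399] [284.88220551 190.9197995 ]
yel [272 166   5  10  33] [273.66666667 170.36363636]
blue [265 129  14  23 202] [271.35643564 139.88613861]
blue [262 120  12   8  59] [267.27118644 122.88135593]
box [ 230   96   91  107 2389] [277.66303893 147.39053997]
box [222  90  44   6 236] [244.59322034  92.21186441]
green [245 133  12  14 142] [250.62676056 139.58450704]
box rect z100 ((710.517578125, -74.51229858398438), (314.9440002441406, 231.9479522705078), 12.70598316192627)
lip ((568.42626953125, -107.091796875), (20.268787384033203, 205.51422119140625), 13.101497650146484) [ 568.1878  -106.41082]
button [639.72591292 -73.95113819] 33
tube ((739.6157836914062, -66.77349853515625), (73.52458190917969, 31.39701271057129), 14.272170066833496)
```

View pics/crop.png

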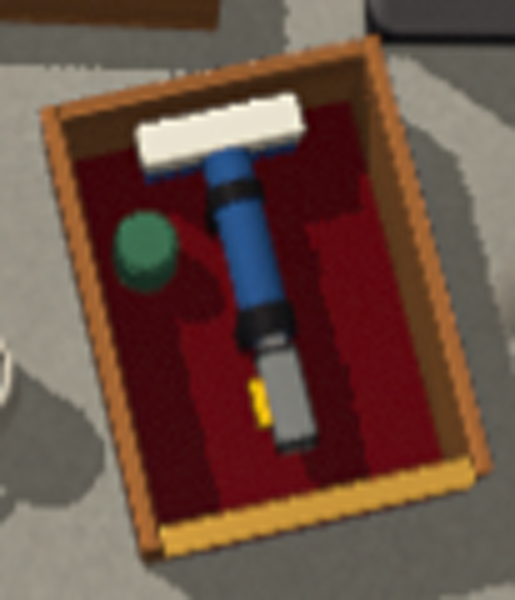

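Emit:
{"op": "servo_tool", "data": {
  "rows": [
    {"fingers": 0,"offset": [0.016,-0.025,0],"spin": 3.2},
    {"fingers": 0,"offset": [0.016,-0.025,0],"spin": 3.2},
    {"fingers": 0,"offset": [0.016,-0.025,0],"spin": 3.2},
    {"fingers": 0,"offset": [0.016,-0.025,0],"spin": 3.2},
    {"fingers": 0,"offset": [0.016,-0.025,0],"spin": 3.2},
    {"fingers": 0,"offset": [0.016,-0.025,0],"spin": 3.2},
    {"fingers": 0,"offset": [0.016,-0.025,0],"spin": 3.2},
    {"fingers": 0,"offset": [0.016,-0.025,0],"spin": 3.2},
    {"fingers": 0,"offset": [0.016,-0.025,0],"spin": 3.2},
    {"fingers": 0,"offset": [0.016,-0.025,0],"spin": 3.2},
    {"fingers": 0,"offset": [0.016,-0.025,0],"spin": 3.2},
    {"fingers": 0,"offset": [0.016,-0.025,0],"spin": 2.4}
  ],
  "newtons": 30
}}

```text
time_s: 1.15
tcp_pos: [400.3, 153.3, 231.3]
tool_rot: [0.361, -3.121, -0.0]
force: [1.2, 1.4, -0.3]
grip_width: -0.0
finger_force: 0.0
```

Emit:
{"op": "servo_tool", "data": {
  "rows": [
    {"fingers": 0,"offset": [0.0175,-0.0256,0]},
    {"fingers": 0,"offset": [0.0175,-0.0256,0]},
    {"fingers": 0,"offset": [0.0175,-0.0256,0]},
    {"fingers": 0,"offset": [0.0175,-0.0256,0]},
    {"fingers": 0,"offset": [0.0175,-0.0256,0]},
    {"fingers": 0,"offset": [0.0175,-0.0256,0]},
    {"fingers": 0,"offset": [0.0175,-0.0256,0]},
    {"fingers": 0,"offset": [0.0175,-0.0256,0]},
    {"fingers": 0,"offset": [0.0175,-0.0256,0]},
    {"fingers": 0,"offset": [0.0175,-0.0256,0]},
    {"fingers": 0,"offset": [0.0175,-0.0256,0]},
    {"fingers": 0,"offset": [0.0175,-0.0256,0]}
  ]
}}

```text
$.rows[0]: bad value
```

Emit:
{"op": "servo_tool", "data": {
  "rows": [
    {"fingers": 0,"offset": [0,0,-0.02]},
    {"fingers": 0,"offset": [0,0,-0.02]},
    {"fingers": 0,"offset": [0,0,-0.02]},
    {"fingers": 0,"offset": [0,0,-0.02]},
    {"fingers": 0,"offset": [0,0,-0.02]},
    {"fingers": 0,"offset": [0,0,-0.02]},
    {"fingers": 0,"offset": [0,0,0]}
  ]
}}

```text
$.rows[0]: bad value
```

Run:
```python
from h import *
c=cam('scene'); cv2.imwrite('pics/s1.png',cv2.resize(c['pixels'][140:310,130:330],None,fx=3,fy=3))
print(telemetry.get_obs()['tcp_pos'],telemetry.get_obs()['joint_pos'])
```

```text
[402.39227859 150.11291736 231.14544606] [ 0.35839482  0.06810388 -0.20441207  1.29819652 -0.00181507  0.12682644]
```

View pics/s1.png

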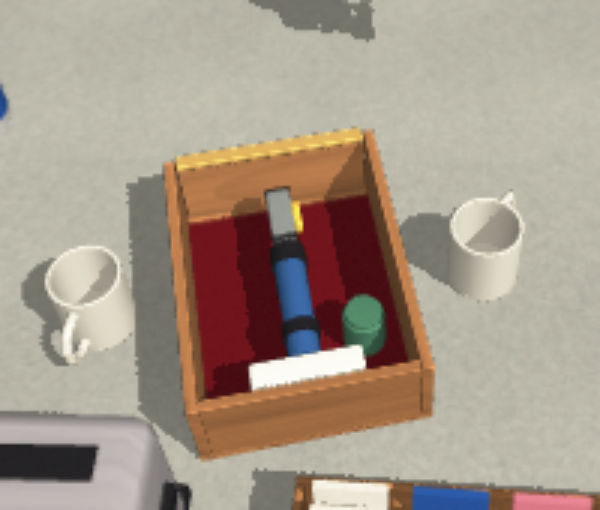

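The moves were refused because every row needs a spin value. The picture shows the locker still closed, lip at crop (180–360, 160–135).

Emit:
{"op": "servo_tool", "data": {
  "rows": [
    {"fingers": 0,"offset": [0.0173,-0.0253,0],"spin": 0},
    {"fingers": 0,"offset": [0.0173,-0.0253,0],"spin": 0},
    {"fingers": 0,"offset": [0.0173,-0.0253,0],"spin": 0},
    {"fingers": 0,"offset": [0.0173,-0.0253,0],"spin": 0},
    {"fingers": 0,"offset": [0.0173,-0.0253,0],"spin": 0},
    {"fingers": 0,"offset": [0.0173,-0.0253,0],"spin": 0},
    {"fingers": 0,"offset": [0.0173,-0.0253,0],"spin": 0},
    {"fingers": 0,"offset": [0.0173,-0.0253,0],"spin": 0},
    {"fingers": 0,"offset": [0.0173,-0.0253,0],"spin": 0},
    {"fingers": 0,"offset": [0.0173,-0.0253,0],"spin": 0},
    {"fingers": 0,"offset": [0.0173,-0.0253,0],"spin": 0},
    {"fingers": 0,"offset": [0.0173,-0.0253,0],"spin": 0}
  ]
}}

```text
time_s: 2.2
tcp_pos: [608.0, -150.2, 231.0]
tool_rot: [0.356, -3.121, -0.0]
force: [0.0, 0.5, -0.4]
grip_width: -0.2
finger_force: 0.0
```

Emit:
{"op": "servo_tool", "data": {
  "rows": [
    {"fingers": 0,"offset": [0,0,-0.02],"spin": 0},
    {"fingers": 0,"offset": [0,0,-0.02],"spin": 0},
    {"fingers": 0,"offset": [0,0,-0.02],"spin": 0},
    {"fingers": 0,"offset": [0,0,-0.02],"spin": 0},
    {"fingers": 0,"offset": [0,0,-0.02],"spin": 0},
    {"fingers": 0,"offset": [0,0,-0.01],"spin": 0},
    {"fingers": 0,"offset": [0,0,0],"spin": 0},
    {"fingers": 0,"offset": [0,0,0],"spin": 0}
  ]
}}

```text
time_s: 2.87
tcp_pos: [607.4, -148.8, 121.6]
tool_rot: [0.356, -3.121, -0.0]
force: [0.8, 1.1, 0.4]
grip_width: 0.3
finger_force: 0.0
```

Run:
```python
from h import *
c=cam('scene'); cv2.imwrite('pics/s2.png',cv2.resize(c['pixels'][140:310,130:330],None,fx=3,fy=3))
print(telemetry.get_obs()['tcp_pos'],telemetry.get_obs()['joint_pos'],telemetry.get_obs()['tool_rot'])
```

```text
[ 607.91237828 -148.91112538  122.31374879] [-2.40239819e-01  5.09831436e-01  1.14734553e-01  1.17477252e+00
  2.99016710e-05 -4.67736870e-01] [-3.56481573e-01  3.12041629e+00 -4.60526216e-04]
```

View pics/s2.png

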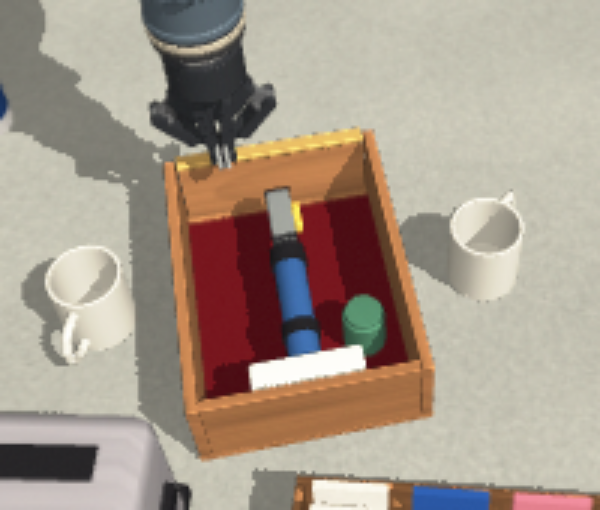

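Shows the closed fingers at crop (222,160), just above and behind the lip, on the -y side of the grip. Lowering inside and watching force, then pulling along locker −x (−0.974, −0.227).

Emit:
{"op": "servo_tool", "data": {
  "rows": [
    {"fingers": 0,"offset": [0,0,-0.014],"spin": 0},
    {"fingers": 0,"offset": [0,0,-0.014],"spin": 0},
    {"fingers": 0,"offset": [0,0,-0.014],"spin": 0},
    {"fingers": 0,"offset": [0,0,-0.012],"spin": 0},
    {"fingers": 0,"offset": [0,0,0],"spin": 0}
  ]
}}

```text
time_s: 3.33
tcp_pos: [607.1, -148.7, 66.4]
tool_rot: [0.356, -3.12, -0.001]
force: [-0.8, 0.2, -0.4]
grip_width: -0.1
finger_force: 0.0
```

Emit:
{"op": "servo_tool", "data": {
  "rows": [
    {"fingers": 0,"offset": [-0.00487,-0.00113,0],"spin": 0},
    {"fingers": 0,"offset": [-0.00487,-0.00113,0],"spin": 0},
    {"fingers": 0,"offset": [-0.00487,-0.00113,0],"spin": 0},
    {"fingers": 0,"offset": [-0.00487,-0.00113,0],"spin": 0},
    {"fingers": 0,"offset": [-0.00487,-0.00113,0],"spin": 0}
  ]
}}

```text
time_s: 3.75
tcp_pos: [583.0, -154.8, 68.2]
tool_rot: [-0.356, 3.12, -0.001]
force: [1.6, -0.1, 0.9]
grip_width: 0.1
finger_force: 0.6
```

Emit:
{"op": "servo_tool", "data": {
  "rows": [
    {"fingers": 0,"offset": [-0.00585,-0.00136,0],"spin": 0},
    {"fingers": 0,"offset": [-0.00585,-0.00136,0],"spin": 0},
    {"fingers": 0,"offset": [-0.00585,-0.00136,0],"spin": 0},
    {"fingers": 0,"offset": [-0.00585,-0.00136,0],"spin": 0},
    {"fingers": 0,"offset": [-0.00585,-0.00136,0],"spin": 0},
    {"fingers": 0,"offset": [-0.00585,-0.00136,0],"spin": 0},
    {"fingers": 0,"offset": [-0.00585,-0.00136,0],"spin": 0},
    {"fingers": 0,"offset": [-0.00585,-0.00136,0],"spin": 0},
    {"fingers": 0,"offset": [-0.00585,-0.00136,0],"spin": 0},
    {"fingers": 0,"offset": [-0.00585,-0.00136,0],"spin": 0},
    {"fingers": 0,"offset": [-0.00585,-0.00136,0],"spin": 0}
  ]
}}

```text
time_s: 4.67
tcp_pos: [518.1, -169.6, 67.3]
tool_rot: [0.356, -3.121, 0.0]
force: [0.3, 0.5, -0.5]
grip_width: 0.2
finger_force: 0.0
```

Run:
```python
from h import *
c=cam('scene'); cv2.imwrite('pics/s3.png',cv2.resize(c['pixels'][140:310,130:330],None,fx=3,fy=3))
```

```text
(no output)
```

View pics/s3.png

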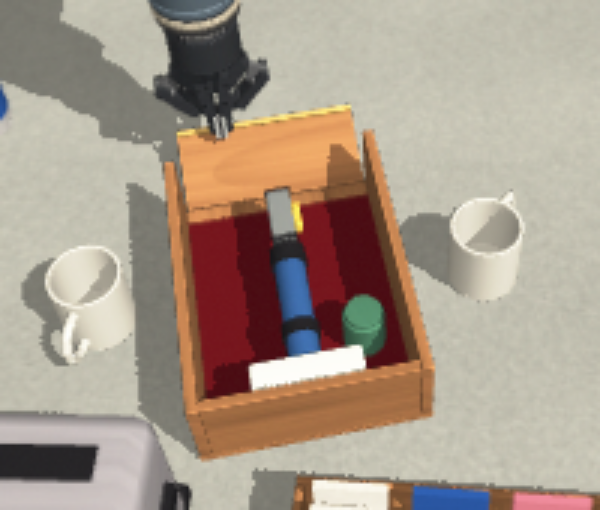

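The front is leaning out about 0.9 rad (lip now at crop (180–350, 130–105)), the fingers on its inside. Lifting, opening, moving above the grip while it sinks.

Emit:
{"op": "servo_tool", "data": {
  "rows": [
    {"fingers": 0,"offset": [0,0,0.02],"spin": 0},
    {"fingers": 0,"offset": [0,0,0.02],"spin": 0},
    {"fingers": 0,"offset": [0,0,0.02],"spin": 0},
    {"fingers": 0.085,"offset": [0,0,0.02],"spin": 0},
    {"fingers": 0.085,"offset": [0,0,0.02],"spin": 0},
    {"fingers": 0.085,"offset": [0,0,0],"spin": 0},
    {"fingers": 0.085,"offset": [0,0,0],"spin": 0},
    {"fingers": 0.085,"offset": [0,0,0],"spin": 0},
    {"fingers": 0.085,"offset": [0,0,0],"spin": 0},
    {"fingers": 0.085,"offset": [0,0,0],"spin": 0},
    {"fingers": 0.085,"offset": [0,0,0],"spin": 0},
    {"fingers": 0.085,"offset": [0,0,0],"spin": 0}
  ]
}}

```text
time_s: 5.72
tcp_pos: [518.6, -169.4, 166.9]
tool_rot: [0.356, -3.121, -0.0]
force: [0.0, -0.1, -0.4]
grip_width: 85.3
finger_force: 0.0
```

Emit:
{"op": "servo_tool", "data": {
  "rows": [
    {"fingers": 0.085,"offset": [0,0,0],"spin": 0},
    {"fingers": 0.085,"offset": [0,0,0],"spin": 0},
    {"fingers": 0.085,"offset": [0,0,0],"spin": 0},
    {"fingers": 0.085,"offset": [0,0,0],"spin": 0},
    {"fingers": 0.085,"offset": [0,0,0],"spin": 0},
    {"fingers": 0.085,"offset": [0,0,0],"spin": 0},
    {"fingers": 0.085,"offset": [0,0,0],"spin": 0},
    {"fingers": 0.085,"offset": [0,0,0],"spin": 0},
    {"fingers": 0.085,"offset": [0,0,0],"spin": 0},
    {"fingers": 0.085,"offset": [0,0,0],"spin": 0},
    {"fingers": 0.085,"offset": [0,0,0],"spin": 0},
    {"fingers": 0.085,"offset": [0,0,0],"spin": 0}
  ]
}}

```text
time_s: 6.72
tcp_pos: [518.8, -169.5, 167.3]
tool_rot: [-0.356, 3.121, -0.0]
force: [0.2, -0.3, -0.4]
grip_width: 84.7
finger_force: 0.0
```

Run:
```python
from h import *
T=telemetry.get_obs(); print(T['time_s'],T['tcp_pos'],T['grip_width'])
c=cam('scene'); im=c['pixels']; cv2.imwrite('pics/s4.png',cv2.resize(im[140:310,130:330],None,fx=3,fy=3))
h=cv2.cvtColor(im,cv2.COLOR_BGR2HSV)
m=cv2.inRange(h,(18,150,110),(35,255,255)); m[:200]=0; m[225:]=0; m[:,:220]=0; m[:,235:]=0
ys,xs=np.where(m>0); print('button scene',len(xs),xs.mean(),ys.mean())
ct=cam('top')
# grip top face in scene: low saturation patch
g=cv2.inRange(h,(0,0,60),(180,60,200)); g[:198]=0; g[222:]=0; g[:,:214]=0; g[:,234:]=0
ys,xs=np.where(g>0); print('grey scene',len(xs),xs.mean(),ys.mean(),onz(c,[[xs.mean(),ys.mean()]],80))
u=np.array([np.cos(np.radians(13)),np.sin(np.radians(13))]); v=np.array([-u[1],u[0]])
gc=np.array([643.5,-89.6])
P=np.array([[*(gc+a*u+b*v),83] for a,b in((-35,-13),(-35,13),(35,13),(35,-13))]+[[*(gc+17*v),70]])
print('pred scene',proj(c,P).round(1).tolist()); print('pred top',proj(ct,P).round(1).tolist())
```

```text
6.7167 [ 518.80071722 -169.50614586  167.30980523] 84.73481715482427
button scene 24 228.66666666666666 211.33333333333334
grey scene 128 223.046875 211.0859375 [[643.7834433 -91.0789291  80.       ]]
pred scene [[217.9, 202.6], [225.9, 201.3], [229.2, 218.6], [220.8, 220.0], [229.1, 212.0]]
pred top [[285.3, 178.0], [277.5, 179.8], [272.3, 159.0], [280.1, 157.3], [273.4, 170.4]]
```

View pics/s4.png

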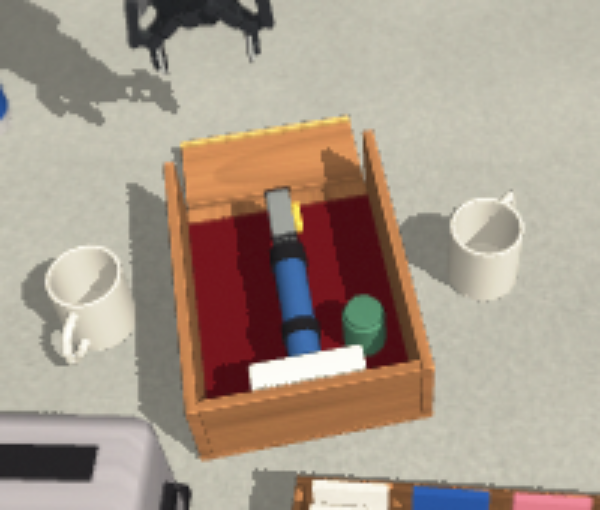

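```bash
cat > th.py <<'E'
from h import *
c=cam('scene'); h=cv2.cvtColor(c['pixels'],cv2.COLOR_BGR2HSV)
m=cv2.inRange(h,(18,120,110),(35,255,255)); m[:165]=0; m[198:]=0; m[:,:180]=0; m[:,256:]=0
ys,xs=np.where(m>0); print(telemetry.get_obs()['time_s'],'lip',len(xs),xs.mean(),ys.mean())
u=np.array([np.cos(np.radians(13)),np.sin(np.radians(13))]); o=np.array([643.5,-89.6])+70*u
for t in (0,.4,.6,.8,1,1.2,1.4,1.55):
    P=[[*(o+u*(-150-92*np.sin(t))),8+92*np.cos(t)]]; print(t,proj(c,P).round(1))
E
python3 th.py
```

```text
6.8667 lip 101 217.5148514851485 183.59405940594058
0 [[219.5 188.1]]
0.4 [[218.3 181.6]]
0.6 [[218.  179.8]]
0.8 [[217.8 179.2]]
1 [[217.8 179.6]]
1.2 [[218.  180.9]]
1.4 [[218.3 183.2]]
1.55 [[218.6 185.5]]
```

Emit:
{"op": "servo_tool", "data": {
  "rows": [
    {"fingers": 0.085,"offset": [0.0125,0.008,0],"spin": 0},
    {"fingers": 0.085,"offset": [0.0125,0.008,0],"spin": 0},
    {"fingers": 0.085,"offset": [0.0125,0.008,0],"spin": 0},
    {"fingers": 0.085,"offset": [0.0125,0.008,0],"spin": 0},
    {"fingers": 0.085,"offset": [0.0125,0.008,0],"spin": 0},
    {"fingers": 0.085,"offset": [0.0125,0.008,0],"spin": 0},
    {"fingers": 0.085,"offset": [0.0125,0.008,0],"spin": 0},
    {"fingers": 0.085,"offset": [0.0125,0.008,0],"spin": 0},
    {"fingers": 0.085,"offset": [0.0125,0.008,0],"spin": 0},
    {"fingers": 0.085,"offset": [0.0125,0.008,0],"spin": 0},
    {"fingers": 0.085,"offset": [0,0,0],"spin": 0},
    {"fingers": 0.085,"offset": [0,0,0],"spin": 0}
  ]
}}

```text
time_s: 7.87
tcp_pos: [643.9, -89.2, 166.9]
tool_rot: [0.358, -3.121, -0.0]
force: [-0.1, 0.0, -0.9]
grip_width: 85.3
finger_force: 0.0
```

```bash
python3 th.py | head -1
python3 - <<'E'
from h import *
c=cam('top','top2'); cv2.imwrite('pics/t2.png',cv2.resize(c['pixels'][90:230,205:340],None,fx=4,fy=4))
T=telemetry.get_obs(); print(T['tcp_pos'],T['joint_pos'])
E
```

```text
7.9167 lip 69 217.2173913043478 183.7246376811594
[643.29949741 -89.83563397 167.20979138] [-1.38665833e-01  5.46991288e-01  2.89220507e-01  1.31341851e+00
 -1.75105891e-04 -3.65914732e-01]
```

View pics/t2.png

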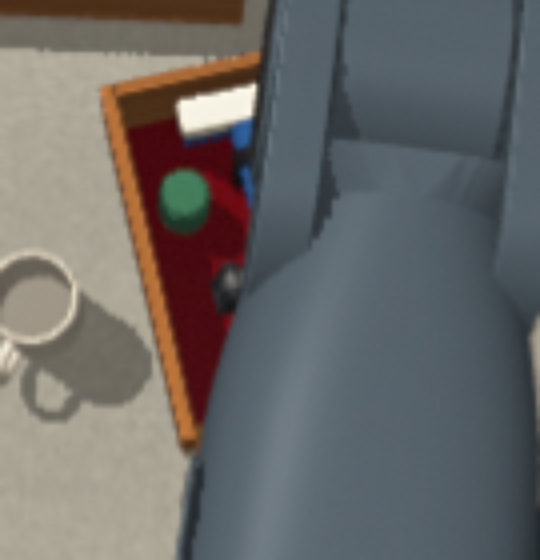

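The arm hides the front from above; in the scene view the lip has stopped moving at row ~183.7, which fits lying open. Descending.

Emit:
{"op": "servo_tool", "data": {
  "rows": [
    {"fingers": 0.085,"offset": [0,0,-0.0145],"spin": 0},
    {"fingers": 0.085,"offset": [0,0,-0.0145],"spin": 0},
    {"fingers": 0.085,"offset": [0,0,-0.0145],"spin": 0},
    {"fingers": 0.085,"offset": [0,0,-0.0145],"spin": 0},
    {"fingers": 0.085,"offset": [0,0,-0.0145],"spin": 0},
    {"fingers": 0.085,"offset": [0,0,-0.0145],"spin": 0},
    {"fingers": 0.085,"offset": [0,0,-0.0145],"spin": 0},
    {"fingers": 0.085,"offset": [0,0,-0.0145],"spin": 0},
    {"fingers": 0.085,"offset": [0,0,0],"spin": 0},
    {"fingers": 0.085,"offset": [0,0,0],"spin": 0}
  ]
}}

```text
time_s: 8.8
tcp_pos: [642.9, -89.9, 51.3]
tool_rot: [0.355, -3.12, -0.0]
force: [-0.1, -0.1, -0.8]
grip_width: 84.6
finger_force: 0.0
```

Emit:
{"op": "servo_tool", "data": {
  "rows": [
    {"fingers": 0.02,"offset": [0,0,0],"spin": 0},
    {"fingers": 0.02,"offset": [0,0,0],"spin": 0},
    {"fingers": 0.02,"offset": [0,0,0],"spin": 0},
    {"fingers": 0.02,"offset": [0,0,0],"spin": 0},
    {"fingers": 0.02,"offset": [0,0,0],"spin": 0},
    {"fingers": 0.02,"offset": [0,0,0],"spin": 0},
    {"fingers": 0.02,"offset": [0,0,0],"spin": 0},
    {"fingers": 0.02,"offset": [0,0,0],"spin": 0},
    {"fingers": 0.02,"offset": [0,0,0],"spin": 0},
    {"fingers": 0.02,"offset": [0,0,0],"spin": 0}
  ],
  "newtons": 40
}}

```text
time_s: 9.63
tcp_pos: [644.3, -90.1, 52.1]
tool_rot: [-0.356, 3.12, -0.002]
force: [-0.6, -2.7, 5.3]
grip_width: 26.2
finger_force: 41.3
```

```bash
python3 th.py | head -1
python3 - <<'E'
from h import *
c=cam('scene'); cv2.imwrite('pics/s5.png',cv2.resize(c['pixels'][140:290,150:300],None,fx=4,fy=4))
E
```

```text
9.6833 lip 51 216.90196078431373 183.72549019607843
```

View pics/s5.png

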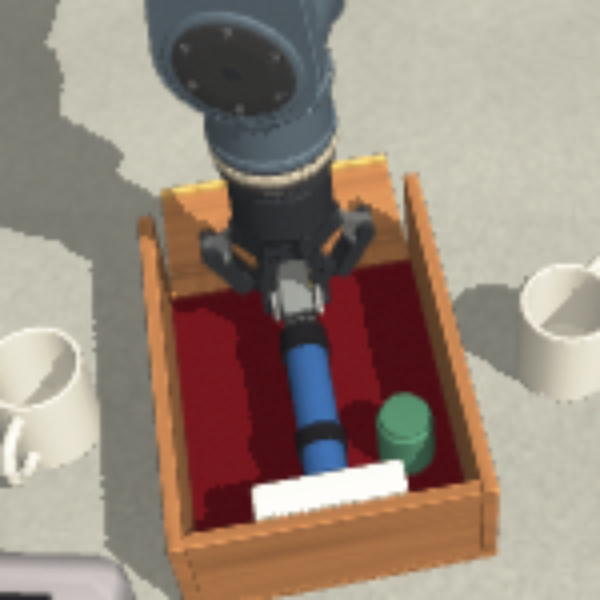

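Fingers are across the grip at crop (295,290), opening 26 mm, so the button is in. Pulling.

Emit:
{"op": "servo_tool", "data": {
  "rows": [
    {"fingers": 0.02,"offset": [-0.00487,-0.00113,0],"spin": 0},
    {"fingers": 0.02,"offset": [-0.00487,-0.00113,0],"spin": 0},
    {"fingers": 0.02,"offset": [-0.00487,-0.00113,0],"spin": 0},
    {"fingers": 0.02,"offset": [-0.00487,-0.00113,0],"spin": 0},
    {"fingers": 0.02,"offset": [-0.00487,-0.00113,0],"spin": 0},
    {"fingers": 0.02,"offset": [-0.00487,-0.00113,0],"spin": 0}
  ]
}}

```text
time_s: 10.23
tcp_pos: [616.4, -96.5, 52.2]
tool_rot: [-0.356, 3.117, -0.001]
force: [11.2, -0.3, -1.2]
grip_width: 26.0
finger_force: 40.6
```

Emit:
{"op": "servo_tool", "data": {
  "rows": [
    {"fingers": 0.02,"offset": [-0.00487,-0.00113,0],"spin": 0},
    {"fingers": 0.02,"offset": [-0.00487,-0.00113,0],"spin": 0},
    {"fingers": 0.02,"offset": [-0.00487,-0.00113,0],"spin": 0},
    {"fingers": 0.02,"offset": [-0.00487,-0.00113,0],"spin": 0},
    {"fingers": 0.02,"offset": [-0.00487,-0.00113,0],"spin": 0},
    {"fingers": 0.02,"offset": [-0.00487,-0.00113,0],"spin": 0},
    {"fingers": 0.02,"offset": [-0.00487,-0.00113,0],"spin": 0},
    {"fingers": 0.02,"offset": [-0.00487,-0.00113,0],"spin": 0},
    {"fingers": 0.02,"offset": [-0.00487,-0.00113,0],"spin": 0},
    {"fingers": 0.02,"offset": [-0.00487,-0.00113,0],"spin": 0},
    {"fingers": 0.02,"offset": [-0.00487,-0.00113,0],"spin": 0},
    {"fingers": 0.02,"offset": [-0.00487,-0.00113,0],"spin": 0}
  ]
}}

```text
time_s: 11.23
tcp_pos: [558.0, -109.8, 52.2]
tool_rot: [-0.357, 3.117, -0.0]
force: [11.7, 2.5, -2.4]
grip_width: 25.7
finger_force: 40.1
```

Emit:
{"op": "servo_tool", "data": {
  "rows": [
    {"fingers": 0.02,"offset": [-0.00487,-0.00113,0],"spin": 0},
    {"fingers": 0.02,"offset": [-0.00487,-0.00113,0],"spin": 0},
    {"fingers": 0.02,"offset": [-0.00292,-0.00068,0],"spin": 0},
    {"fingers": 0.02,"offset": [-0.00195,-0.00045,0],"spin": 0},
    {"fingers": 0.02,"offset": [-0.00195,-0.00045,0],"spin": 0},
    {"fingers": 0.02,"offset": [0,0,0],"spin": 0},
    {"fingers": 0.02,"offset": [0,0,0],"spin": 0}
  ]
}}

```text
time_s: 11.82
tcp_pos: [540.8, -113.7, 52.1]
tool_rot: [-0.356, 3.119, -0.001]
force: [4.7, 0.1, 1.6]
grip_width: 26.0
finger_force: 40.4
```

Emit:
{"op": "servo_tool", "data": {
  "rows": [
    {"fingers": 0.02,"offset": [-0.00195,-0.00045,0],"spin": 0},
    {"fingers": 0.02,"offset": [-0.00195,-0.00045,0],"spin": 0},
    {"fingers": 0.02,"offset": [0,0,0],"spin": 0},
    {"fingers": 0.02,"offset": [0,0,0],"spin": 0}
  ]
}}

```text
time_s: 12.15
tcp_pos: [537.0, -114.6, 52.1]
tool_rot: [-0.356, 3.118, -0.001]
force: [5.3, 1.9, 1.5]
grip_width: 26.0
finger_force: 40.3
```

Emit:
{"op": "servo_tool", "data": {
  "rows": [
    {"fingers": 0.02,"offset": [-0.00097,-0.00023,0],"spin": 0},
    {"fingers": 0.02,"offset": [0,0,0],"spin": 0},
    {"fingers": 0.02,"offset": [0,0,0],"spin": 0}
  ]
}}

```text
time_s: 12.4
tcp_pos: [536.9, -114.6, 52.2]
tool_rot: [-0.357, 3.117, -0.0]
force: [12.5, 3.3, -3.8]
grip_width: 26.0
finger_force: 40.3
```

Force rose with no motion: the hard stop. Holding and checking.

Emit:
{"op": "servo_tool", "data": {
  "rows": [
    {"fingers": 0.02,"offset": [0,0,0],"spin": 0},
    {"fingers": 0.02,"offset": [0,0,0],"spin": 0},
    {"fingers": 0.02,"offset": [0,0,0],"spin": 0},
    {"fingers": 0.02,"offset": [0,0,0],"spin": 0},
    {"fingers": 0.02,"offset": [0,0,0],"spin": 0},
    {"fingers": 0.02,"offset": [0,0,0],"spin": 0}
  ]
}}

```text
time_s: 12.9
tcp_pos: [537.0, -114.6, 52.2]
tool_rot: [-0.357, 3.117, -0.0]
force: [12.7, 2.4, -4.0]
grip_width: 26.1
finger_force: 40.4
```

Run:
```python
from h import *
c=cam('scene'); cv2.imwrite('pics/s6.png',cv2.resize(c['pixels'][140:290,150:300],None,fx=4,fy=4))
```

```text
(no output)
```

View pics/s6.png

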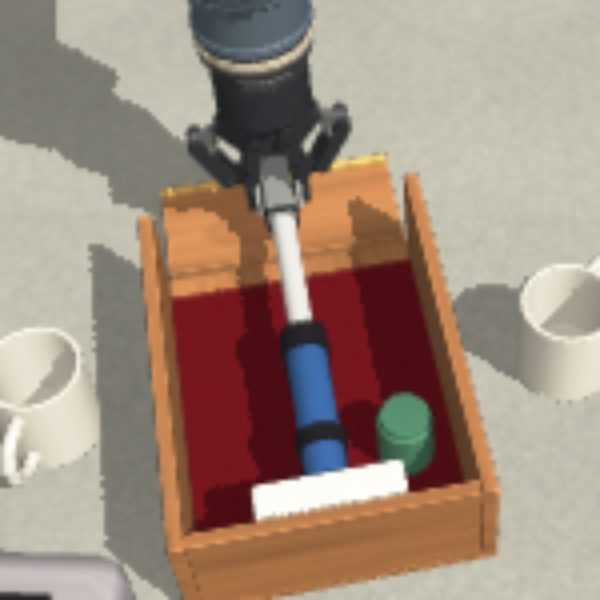

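The handle is fully out, the white tube showing from crop (282,215) to (298,320). The fingers still hold the grip at (280,190), the front lies open, and the tin and mugs are where they were.

```bash
python3 -c "
from h import *
print(r.finish_job())"
```

```text
the job is handed in; nothing more can be done
None
```

Job handed in at about 13 s: the drop front appears to lie open, the handle is held against the second stop with the button squeezed in (about 40 N grip), and the nearby tin and mugs look undisturbed; no verdict was returned.

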